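Seal the dust pot and hold the filter-cleaning knob at its third click

ROBOT

A 6-joint arm with a two-finger parallel gripper is mounted at the origin on the work surface. World frame = base frame: x ahead of the robot, y to its left, z up, the work surface at z = 0. Lengths are in m, angles in rad, forces in N, time in s.
With the tool pointing down it reaches from about 0.325 to 0.775 m from the base axis. Payload 5.5 kg.
Tool frame: the origin (TCP) lies between the finger pads; the fingertips stand 17 mm ahead of it and the grasp point (between the pads) lies 2 mm behind it; z points along the fingers, y is the line along which they close (so a half turn about z gives the same grasp; the last joint's range is limited). The gripper opens to 88 mm and grips with 3 to 60 N. Pads are 20 mm wide; open, the fingers measure 115 mm over their backs; the gripper's body (75 mm by 178 mm) begins 61 mm behind the grasp point.
Start: joints at [-1.174, 0.091, 1.231, -0, 1.82, -0.057], TCP at [0.263, -0.539, 0.24] pointing down, gripper open.
Joint ranges: [-2.87, 2.87], [-0.86, 2.18], [0.17, 2.46], [-1.51, 4.65], [0.06, 2.69], [-2.65, 2.65]. Speed limits (rad/s): [2.57, 2.57, 3.01, 3.14, 3.14, 3.14].

INTERFACE

Orientations are given as a unit quaternion [w, x, y, z].
In Python, from plant import env gives the robot as it stands.
- The arm moves only by the tool move_arm, never from a script. Its argument "commands" is a list of rows, each a list of 3 entries, a list of its own where there are three numbers: the shift along the tool's x, y, z in mm, then the turn about the tool's z in rad, then the finger opening in mm, from 0 to 87.8. A call has 1 to 12 rows; each row is the pose to reach, as a shift and turn from the pose commanded when the call began, along the tool's axes at that moment; what a row does not reach only later rows make up. A row lasts 1/8 s, in which the tool goes at most 62.5 mm and 10.7 degrees, less where a joint would pass 70% of its speed; a pose out of reach is approached as far as the arm can. A call with a gripper value outside its range is refused whole. The fingers move at their own pace and stop on an object; "squeeze" is the grip in N (left out, the last holds). Time passes only in rows, so rows that repeat a pose let the fingers close. It gives the time, the measured TCP pose, the force, the opening and the grip force at its end, in the units of the state.
- env.state(): the state, without advancing time (a new reading comes with each control period).
- env.grab_frame(name): name is "scene" or "top"; returns (picture, depth): 420x560x3 uint8, red, green, blue; 420x560 float32, m along the optical axis (not along the pixel's ray), 0 where there is no reading.
- env.get_calibration(name): a dict with "K" (3x3 intrinsics, pixels), "view" (4x4, takes a point from world to camera coordinates). Camera axes: x right, y up, looking along -z (the intrinsics and any distortion apply to the point x, -y, -z); pixel columns grow to the right and rows downward; lengths in m; the calibration is good to about 2 mm. A picture is of the moment at which its call begins. get_calibration takes no time and is no camera call.
- env.finish_job(): hands the job in; it is judged then, once.
The state is a dict: "t": time; "joint_positions": joint angles; "qvel": joint speeds; "effort": joint torques, N m; "eef_pos": TCP position; "tcp_rot": TCP orientation; "contact_force": force on the tool from outside, world axes, zero at the start; "moment": the same for the moment, N m; "width": finger opening in m; "grasp_force": force on a finger pad.
Only numpy, scipy, OpenCV 4.12 (cv2) and the standard library are available. Lean on these libraries where they do the work, as an engineer would, in place of code of your own. Each camera call takes 0.05 s, during which the arm holds its last target. There are 200 camera calls.

TASK

Press the loose lid of the blue dust pot straight down until it is fully seated and level all round, so that the red band under it is covered. Then grip the orange filter-cleaning knob on the control box and turn it clockwise (seen from above), counting the clicks, to the third stop and no further; it springs back if let go, so finish while still holding it there. Leave the glue bottle, ear muffs, sanding block and file where they are.

Things in the scene. Friction and masses are not known exactly. Their poses are not given: they have to be found in the camera images.
- dust_pot: Upright round blue dust pot fixed to the bench, 130 mm diameter (144 mm at its foot), rim 110 mm above the bench. Origin: centre of its underside on the bench; z up. A 40 mm black hose stub reaches 105 mm from the axis on its +x side, 42 mm up. A red band round the neck below the rim shows while the lid stands proud and is covered when it is home.
- pot_lid: Loose black cap lid, 142 mm diameter, about 120 g, its 18 mm skirt already round the pot's rim with about 2 mm play. Origin: centre of the underside of its disc, z along its upward normal. It starts 5 to 8 mm proud, a few degrees askew, on three friction clips under it; home, it is level and this origin is 110 mm above the pot's, hard on the rim.
- lid_top (a point): Centre of the top of the green disc fixed on the lid's middle (44 mm diameter, 10 mm high): the place to press, 16 mm above the lid's origin, 126 mm above the pot's origin when home. A push of about 9 N down at the middle slides the lid; it stays where it is pushed and stops hard when home. Pushing near an edge tips it.
- control_box: Grey box fixed to the bench, 150 mm (x) by 130 mm (y) by 60 mm high, green stripe round the foot. Origin: centre of its underside. A black hose stub on its +x side reaches 110 mm from the middle, 30 mm up. A knob stands on the middle of its top; round it on a 48 mm radius lie a green dot on the -x side (rest), then five white dots clockwise, one per click, 22.5 degrees apart.
- knob_grip (a point): Point on the knob's vertical axis at the height to grip, 98 mm above the bench. The knob is an orange upright bar, 46 mm long, 14 mm thick, its top 12 mm above this point, its foot 26 mm below it on a 48 mm black disc. The point's x axis lies along the bar and turns with it; a white line on top marks the pointer end, on its -x side. Grip across the 14 mm.
- clean_knob (a joint): Turn of the knob in rad, 0 at rest (pointer at the green dot), growing clockwise from above. Clicks at 0.393, 0.785, 1.178 (third stop), 1.571, 1.963; end stop just beyond. A spring pulls it back to 0 with 0.08 to 0.14 N m; the clicks ripple this by 0.07 N m: strongest a quarter of the way to the next click, weakest at three quarters, so it drops into each stop. Let go, it springs back to 0.
- glue_bottle: Bystander: white glue bottle with blue cap, 60 mm diameter, 150 mm tall, standing loose. Origin: centre of its underside.
- ear_muffs: Bystander: red ear muffs with a black headband, about 140 mm wide, 72 mm high, lying loose. Origin: on the bench between the cups; the band lies towards its +x.
- sanding_block: Bystander: loose wooden sanding block with cork sole, 110 x 62 x 38 mm. Origin: centre of its underside.
- wood_file: Bystander: loose flat file, 255 mm long, 26 mm high, wooden handle towards its -x. Origin: on the bench near its middle.
Mind the look-alikes: they are no part of the job. What is shaped like the pot_lid but turquoise is not meant.

How it is judged:
By the outcome, as a careful person would: the job done as asked, in the order asked, and still so for the second after the job is handed in, while the arm keeps its last pose, push and grip.
It also fails if it takes over 48 s, if anything falls off the work surface, if the arm or the gripper's body presses on something with over 40 N, if the wrist force passes 120 N, or if a joint passes its speed limit or range.

## Working session

There is one attempt and no reset: what is moved stays moved. The work goes in short steps, Python scripts to look and compute and a tool call to move; the robot and the scene stay as the last step left them, time stands still between calls to the robot, and variables do not carry over. Pictures are saved under pics/ and viewed, at most 10 in all, crops included, and the job is handed in when it is done.

Besides the shell and the picture viewer there is one more tool, called after "Emit:" as name(argument=value, ...), one argument or row to a line, values as JSON. move_arm: Moves the arm, as the interface text tells. Its arguments: {"type":"object","properties":{"commands":{"type":"array","items":{"type":"array"}},"squeeze":{"type":"number"}},"required":["commands"]}

```bash
ls; mkdir -p pics
cat > h.py <<'E'
import numpy as np, cv2
from plant import env
def shot(n,f):
    p,d=env.grab_frame(n); cv2.imwrite(f'pics/{f}.png',p[:,:,::-1]); np.savez(f'pics/{f}.npz',p=p,d=d,**{k:np.array(v) for k,v in env.get_calibration(n).items() if k in('K','view')})
def pt(f,u,v,r=1):
    z=np.load(f'pics/{f}.npz'); w=z['d'][v-r:v+r+1,u-r:u+r+1]; w=w[w>0]; d=np.median(w)
    K=z['K']; c=np.array([(u-K[0,2])/K[0,0]*d,-(v-K[1,2])/K[1,1]*d,-d,1])
    return (np.linalg.inv(z['view'])@c)[:3]
def ray(f,u,v,h):
    z=np.load(f'pics/{f}.npz');K=z['K'];M=np.linalg.inv(z['view'])
    a=M[:3,:3]@np.array([(u-K[0,2])/K[0,0],-(v-K[1,2])/K[1,1],-1]);o=M[:3,3]
    return o+a*(h-o[2])/a[2]
def cloud(f):
    z=np.load(f'pics/{f}.npz');K=z['K'];d=z['d'];v,u=np.indices(d.shape)
    c=np.stack([(u-K[0,2])/K[0,0]*d,-(v-K[1,2])/K[1,1]*d,-d,np.ones_like(d)],-1)
    return (c@np.linalg.inv(z['view']).T)[...,:3],z['p'],d
E
python3 - <<'E'
from h import *
shot('scene','s0');shot('top','t0')
for n in('scene','top'):print(env.get_calibration(n))
print(env.state())
E
```

```text
pics
{'K': array([[405.02222981,   0.        , 284.0816365 ],
       [  0.        , 405.02222981, 206.54228327],
       [  0.        ,   0.        ,   1.        ]]), 'view': array([[-0.54930465,  0.83542436, -0.01818082,  0.27011256],
       [-0.44964898, -0.27717257,  0.84911198,  0.12435937],
       [ 0.70432961,  0.47459615,  0.5278999 , -1.32890349],
       [ 0.        ,  0.        ,  0.        ,  1.        ]])}
{'K': array([[436.34617324,   0.        , 279.78706016],
       [  0.        , 436.34617324, 200.14687933],
       [  0.        ,   0.        ,   1.        ]]), 'view': array([[ 0.00197932, -0.9999611 , -0.00859485, -0.0096302 ],
       [ 0.99391356,  0.00102053,  0.11015804, -0.48778412],
       [-0.11014498, -0.00876057,  0.99387692, -0.99743825],
       [ 0.        ,  0.        ,  0.        ,  1.        ]])}
{'t': 0.1, 'joint_positions': array([-1.17369351e+00,  9.17951019e-02,  1.23173531e+00, -7.15746783e-06,
        1.81982896e+00, -5.66800954e-02]), 'qvel': array([ 0.00045807, -0.0011323 , -0.00186112,  0.00045481,  0.00065483,
       -0.00178308]), 'effort': array([ 3.05666901e-03, -4.47858775e+01, -4.07570672e+01,  7.01717986e-02,
        2.84677494e-02, -1.14870463e-04]), 'eef_pos': array([ 0.26293612, -0.5390539 ,  0.23863007]), 'tcp_rot': array([-8.70005047e-04,  9.74370185e-01,  2.24948800e-01, -1.53051593e-04]), 'contact_force': array([ 0.0388692 ,  0.46801712, -0.14069457]), 'moment': array([-0.02275368,  0.02029404,  0.01610619]), 'grasp_force': 0.0, 'width': 0.08760005685622113}
```

View pics/s0.png

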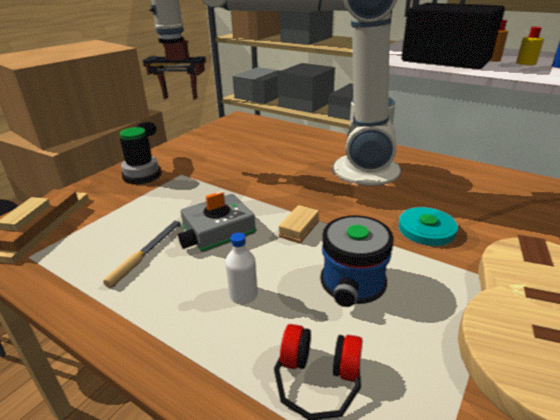

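View pics/t0.png

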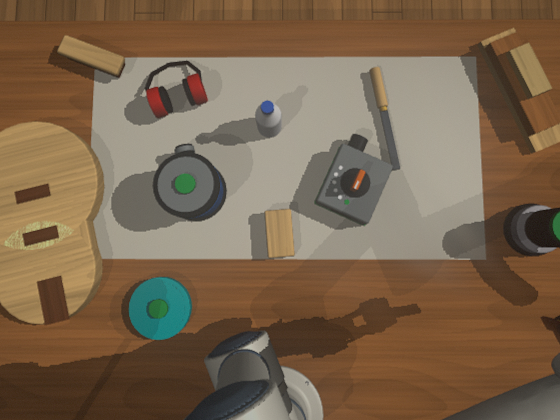

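The scene view shows the blue pot with its green disc at (358,232), the box's orange knob at (216,203), and the turquoise decoy lid at (428,225). The top view has the disc at (186,184) and the knob at (355,180). Next I'll measure both from the two views.

Run:
```python
from h import *
roi={'s0':{'disc':(340,215,380,245),'knob':(200,188,230,216),'lid':(315,210,400,270),'box':(175,190,260,250)},
 't0':{'disc':(165,165,205,205),'knob':(335,160,375,200),'lid':(148,145,230,225),'box':(310,135,395,225)}}
for f in('s0','t0'):
  P,img,d=cloud(f); hsv=cv2.cvtColor(img,cv2.COLOR_RGB2HSV)
  for k in('disc','knob'):
    a,b,c,e=roi[f][k]; H=hsv[b:e,a:c]; Q=P[b:e,a:c]; D=d[b:e,a:c]
    lo,hi=((50,120,50),(75,255,255)) if k=='disc' else ((2,140,90),(18,255,255))
    m=(cv2.inRange(H,lo,hi)>0)&(D>0); q=Q[m]; zt=np.percentile(q[:,2],90)
    v,u=np.nonzero(m); print(f,k,m.sum(),'pix',u.mean()+a,v.mean()+b,'ext',u.min()+a,u.max()+a,v.min()+b,v.max()+b)
    q=q[q[:,2]>zt-.008]; print('  n',len(q),'mean',q.mean(0).round(4),'mid',((q.max(0)+q.min(0))/2).round(4),'zt',zt.round(4))
    if k=='knob':
      w,V=np.linalg.eigh(np.cov(q[:,:2].T)); print('  dir',V[:,1],np.degrees(np.arctan2(V[1,1],V[0,1])))
    h=.133 if k=='disc' else .11
    print('  ray',ray(f,u.mean()+a,v.mean()+b,h).round(4))
# lid tilt & centre (top), box outline
P,img,d=cloud('t0');a,b,c,e=roi['t0']['lid'];q=P[b:e,a:c].reshape(-1,3);q=q[(q[:,2]>.108)&(q[:,2]<.131)]
for f in('t0','s0'):
  P,img,d=cloud(f);a,b,c,e=roi[f]['lid'];q=P[b:e,a:c].reshape(-1,3);q=q[(q[:,2]>.112)&(q[:,2]<.130)]
  for i in range(4):
    A=np.c_[q[:,:2]-q[:,:2].mean(0),np.ones(len(q))];s=np.linalg.lstsq(A,q[:,2],rcond=None)[0];r=q[:,2]-A@s;q=q[abs(r)<max(.0015,1.5*r.std())]
  print('lid',f,len(q),'slopes',s.round(4),'c',cv2.minEnclosingCircle(q[:,:2].astype(np.float32)))
P,img,d=cloud('t0');a,b,c,e=roi['t0']['box'];q=P[b:e,a:c].reshape(-1,3);q=q[(q[:,2]>.054)&(q[:,2]<.066)]
print('box',cv2.minAreaRect(q[:,:2].astype(np.float32)),np.median(q[:,2]))
M=[]
for f,x0,y0,x1,y1 in(('t0',165,165,205,205),):pass
# pointer crop
def crop(f,x,y,s,k): 
  i=cv2.imread(f'pics/{f}.png')[y:y+s,x:x+s]; return cv2.resize(i,(390,390),interpolation=cv2.INTER_CUBIC)
cv2.imwrite('pics/c0.png',np.hstack([crop('t0',315,140,85,4),crop('s0',180,180,80,4)]))
```

```text
s0 disc 259 pix 357.4555984555985 231.90347490347492 ext 347 368 225 239
  n 254 mean [0.5158 0.1933 0.1308] mid [0.5124 0.1928 0.1294] zt 0.1324
  ray [0.5193 0.1946 0.133 ]
s0 knob 250 pix 214.904 200.06 ext 206 229 188 209
  n 84 mean [ 0.5296 -0.1776  0.1064] mid [ 0.527  -0.1792  0.1057] zt 0.1087
  dir [-0.85848926  0.51283154] 149.14737825734588
  ray [ 0.5472 -0.1575  0.11  ]
t0 disc 305 pix 184.59672131147542 183.14426229508197 ext 175 194 174 192
  n 304 mean [0.512  0.1917 0.1333] mid [0.5125 0.1919 0.1327] zt 0.1356
  ray [0.512  0.1917 0.133 ]
t0 knob 96 pix 358.9791666666667 178.0625 ext 352 364 170 189
  n 96 mean [ 0.5268 -0.1809  0.1106] mid [ 0.524  -0.1789  0.1098] zt 0.1128
  dir [-0.90834257  0.41822693] 155.2773031833909
  ray [ 0.5269 -0.181   0.11  ]
lid t0 1936 slopes [-0.022   0.0176  0.1241] c ((0.5112058520317078, 0.19246922433376312), 0.07056523859500885)
lid s0 1806 slopes [-0.0267  0.0152  0.1222] c ((0.5117574334144592, 0.1924690306186676), 0.07133211195468903)
box ((0.531118631362915, -0.18237793445587158), (0.1298615038394928, 0.16602325439453125), 65.52071380615234) 0.060949028263507066
```

View pics/c0.png

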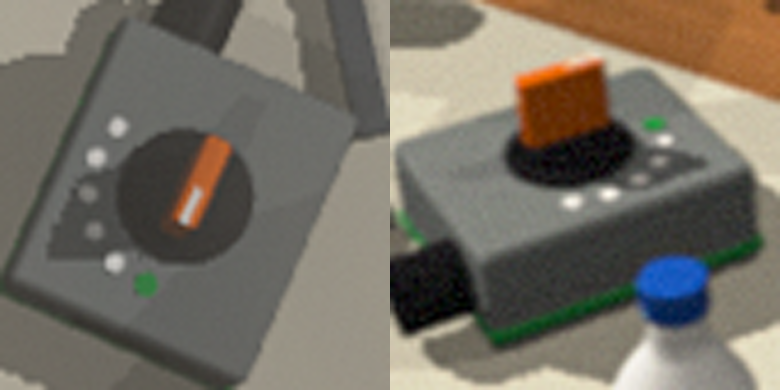

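The close-up shows the bar's top face from crop (187,225), the pointer end, to (215,142). The pointer end lies toward the green dot at (146,285), so the knob is at rest. I'll refine the axis by fitting the dot circle and triangulating.

Run:
```python
from h import *
T=lambda u,v:(315+u/4.588-.5,140+v/4.588-.5)
S=lambda u,v:(180+(u-390)/4.875-.5,180+v/4.875-.5)
dots=[(146,285),(115,263),(94,231),(89,194),(96,157),(118,128)]
W=np.array([ray('t0',*T(*p),.061)[:2] for p in dots])
from scipy.optimize import least_squares
th=-np.arange(6)*np.pi/8
f=lambda p:(p[:2]+.048*np.c_[np.cos(p[2]+th),np.sin(p[2]+th)]-W).ravel()
r=least_squares(f,[.527,-.18,2.74]);print('dots',r.x,np.degrees(r.x[2]),abs(r.fun).max())
def tri(us,ut):
  A=np.zeros((3,3));b=np.zeros(3)
  L=[]
  for f,p in(('s0',us),('t0',ut)):
    a,c=ray(f,*p,0),ray(f,*p,.2);d=(c-a)/np.linalg.norm(c-a);N=np.eye(3)-np.outer(d,d);A+=N;b+=N@a;L.append((N,a))
  x=np.linalg.solve(A,b);return x.round(4),[round(float(np.linalg.norm(N@(x-a))),4) for N,a in L]
print('knob top',tri(S(562,68),T(203,183)))
print('disc top',tri((357.5,231.3),(184.6,183.1)))
a,b=ray('t0',*T(187,225),.11),ray('t0',*T(217,142),.11);print((a+b)/2,np.degrees(np.arctan2(*(a-b)[1::-1])),np.linalg.norm(a-b))
```

```text
dots [ 0.52448536 -0.17987043  2.7123147 ] 155.40418507281262 0.00043361822986431875
knob top (array([ 0.5235, -0.1798,  0.1098]), [0.0007, 0.0007])
disc top (array([0.5127, 0.1922, 0.1297]), [0.0002, 0.0002])
[ 0.52377014 -0.17995205  0.11      ] 159.4641053605542 0.042291056103894206
```

Emit:
move_arm(
  commands=[
    [[544, -548, 0], -2.258, 0],
    [[544, -548, 0], -2.258, 0],
    [[544, -548, 0], -2.258, 0],
    [[544, -548, 0], -2.258, 0],
    [[544, -548, 0], -2.258, 0],
    [[544, -548, 0], -2.258, 0],
    [[544, -548, 0], -2.258, 0],
    [[544, -548, 0], -2.258, 0],
    [[544, -548, 0], -2.258, 0],
    [[544, -548, 0], -2.258, 0],
    [[544, -548, 0], -2.258, 0],
    [[544, -548, 0], -2.258, 0],
  ],
  squeeze=20,
)

```text
t: 1.6
eef_pos: [0.5048, 0.1729, 0.2393]
tcp_rot: [-0.0, 0.214, 0.977, -0.0]
contact_force: [0.2, -1.2, 1.1]
width: 0.0007
grasp_force: 0.0
```

Emit:
move_arm(
  commands=[
    [[0, 0, 0], 0, 0],
    [[0, 0, 0], 0, 0],
  ],
)

```text
t: 1.85
eef_pos: [0.5044, 0.1706, 0.2391]
tcp_rot: [-0.0, 0.217, 0.976, -0.001]
contact_force: [0.8, 0.0, 0.8]
width: -0.0
grasp_force: 0.0
```

Emit:
move_arm(
  commands=[
    [[2, 23, 20], -0.008, 0],
    [[2, 23, 60], -0.008, 0],
    [[2, 23, 80], -0.008, 0],
    [[2, 23, 82], -0.008, 0],
    [[2, 23, 82], -0.008, 0],
  ],
)

```text
t: 2.48
eef_pos: [0.513, 0.1923, 0.1587]
tcp_rot: [0.001, 0.214, 0.977, 0.0]
contact_force: [0.2, -0.4, -0.1]
width: 0.0006
grasp_force: 0.0
```

Run:
```python
from h import *
print(env.state()['eef_pos'],env.state()['contact_force']); shot('scene','s1'); shot('top','t1')
a=cv2.imread('pics/s1.png')[150:310,280:440];b=cv2.imread('pics/t1.png')[110:270,110:270]
cv2.imwrite('pics/c1.png',np.hstack([cv2.resize(i,(400,400),interpolation=cv2.INTER_CUBIC) for i in(a,b)]))
```

```text
[0.51298307 0.19229893 0.15873279] [ 0.2382052  -0.4498848  -0.12926231]
```

View pics/c1.png

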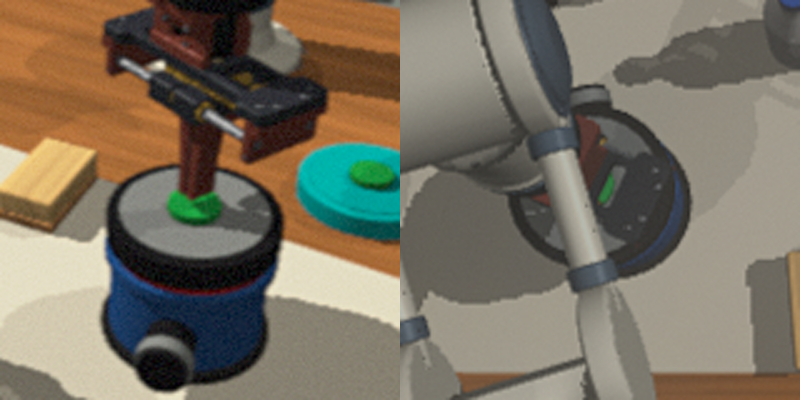

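The crop shows the closed fingers centred over the green disc at (195,205), with red still visible on the right below the lid. I'll press gently.

Emit:
move_arm(
  commands=[
    [[0, 0, 4], 0, 0],
    [[0, 0, 7], 0, 0],
    [[0, 0, 9], 0, 0],
    [[0, 0, 11], 0, 0],
    [[0, 0, 12], 0, 0],
    [[0, 0, 12], 0, 0],
  ],
)

```text
t: 3.32
eef_pos: [0.5125, 0.1928, 0.1474]
tcp_rot: [0.0, 0.213, 0.977, 0.001]
contact_force: [-4.2, -0.3, 7.6]
width: 0.0003
grasp_force: 3.8
```

Emit:
move_arm(
  commands=[
    [[0, 0, 1], 0, 0],
    [[0, 0, 2], 0, 0],
    [[0, 0, 3], 0, 0],
    [[0, 0, 3], 0, 0],
  ],
)

```text
t: 3.82
eef_pos: [0.5125, 0.1928, 0.1445]
tcp_rot: [0.001, 0.213, 0.977, 0.001]
contact_force: [-3.3, 0.3, 7.5]
width: 0.0006
grasp_force: 3.9
```

Emit:
move_arm(
  commands=[
    [[0, 0, 1], 0, 0],
    [[0, 0, 2], 0, 0],
    [[0, 0, 2], 0, 0],
  ],
)

```text
t: 4.2
eef_pos: [0.5123, 0.1927, 0.1433]
tcp_rot: [0.001, 0.213, 0.977, 0.001]
contact_force: [-6.3, -1.1, 11.1]
width: 0.0004
grasp_force: 5.8
```

Emit:
move_arm(
  commands=[
    [[0, 0, 1], 0, 0],
    [[0, 0, 1], 0, 0],
  ],
)

```text
t: 4.45
eef_pos: [0.5123, 0.1927, 0.1433]
tcp_rot: [0.001, 0.213, 0.977, 0.001]
contact_force: [-7.7, -1.8, 15.8]
width: 0.0003
grasp_force: 7.7
```

Emit:
move_arm(
  commands=[
    [[0, 0, 1.5], 0, 0],
    [[0, 0, 3], 0, 0],
    [[0, 0, 3], 0, 0],
  ],
)

```text
t: 4.82
eef_pos: [0.5124, 0.1927, 0.1432]
tcp_rot: [0.002, 0.213, 0.977, 0.001]
contact_force: [-12.7, -3.2, 26.4]
width: 0.0005
grasp_force: 13.5
```

```bash
cat > lid.py <<'E'
from h import *
import sys
f=sys.argv[1]; shot('scene',f)
P,img,d=cloud(f)
q=P[205:275,312:402].reshape(-1,3);g=img[205:275,312:402].reshape(-1,3).astype(int)
q=q[(q[:,2]>.106)&(q[:,2]<.130)&(np.hypot(q[:,0]-.512,q[:,1]-.192)<.066)&(np.hypot(q[:,0]-.512,q[:,1]-.192)>.026)]
for i in range(4):
    A=np.c_[q[:,:2]-[.512,.192],np.ones(len(q))];s=np.linalg.lstsq(A,q[:,2],rcond=None)[0];r=q[:,2]-A@s;q=q[abs(r)<max(.0015,1.5*r.std())]
print('lid',len(q),s.round(4))
cv2.imwrite(f'pics/{f}c.png',cv2.resize(cv2.imread(f'pics/{f}.png')[205:305,310:410],(500,500),interpolation=cv2.INTER_CUBIC))
E
python3 lid.py s2
```

```text
lid 1353 [-0.002  -0.0009  0.1159]
```

View pics/s2c.png

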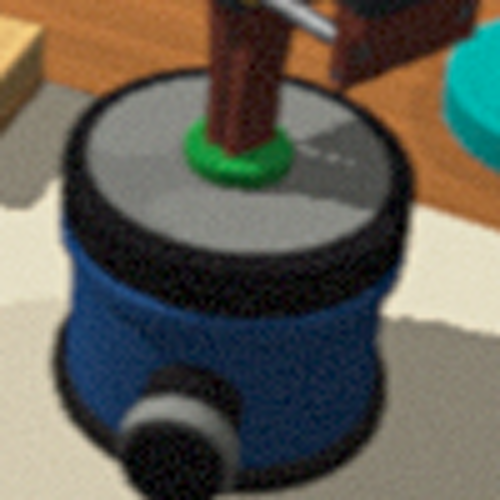

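The lid is seated: slope about 0.1°, disc face at 116 mm, and no red visible around the neck below (235,300). I'll lift off and move to the knob.

Emit:
move_arm(
  commands=[
    [[0, 0, -8], 0, 0],
    [[0, 0, -40], 0, 0],
    [[0, 0, -90], 0, 0],
    [[0, 0, -100], 0, 0],
    [[-165, -334, -100], 0, 40],
    [[-165, -334, -100], 0, 40],
    [[-165, -334, -100], 0, 40],
    [[-165, -334, -100], 0, 40],
    [[-165, -334, -100], 0, 40],
    [[-165, -334, -100], 0, 40],
    [[-165, -334, -100], 0, 40],
    [[-165, -334, -100], 0, 40],
  ],
)

```text
t: 6.38
eef_pos: [0.5232, -0.1796, 0.2354]
tcp_rot: [-0.001, 0.214, 0.977, 0.0]
contact_force: [-0.0, 0.2, -0.4]
width: 0.0401
grasp_force: 0.0
```

```bash
python3 lid.py s3; python3 -c "
from h import *;s=env.state();print(s['t'],s['eef_pos'],s['tcp_rot'],s['joint_positions'],s['width'],s['contact_force'])
q=s['tcp_rot'];a=2*np.arctan2(q[2],q[1]);d=np.array([.524,-.18])-s['eef_pos'][:2];print(a,d@[np.cos(a),np.sin(a)],d@[np.sin(a),-np.cos(a)],s['eef_pos'][2]-.096)"
```

```text
lid 1466 [-0.0004 -0.001   0.1159]
6.425 [ 0.5233679  -0.17898308  0.23582926] [-5.88178831e-04  2.12865842e-01  9.77081195e-01  3.53394872e-04] [-3.91317043e-01 -3.49809839e-02  1.36583632e+00  5.03437273e-04
  1.81201963e+00 -1.53297913e+00] 0.04005211293811483 [-0.20724613 -0.09637396 -0.2950654 ]
2.7125783680304427 -0.0009978316220399634 -0.0006618248328807617 0.13982926421865163
```

View pics/s3.png

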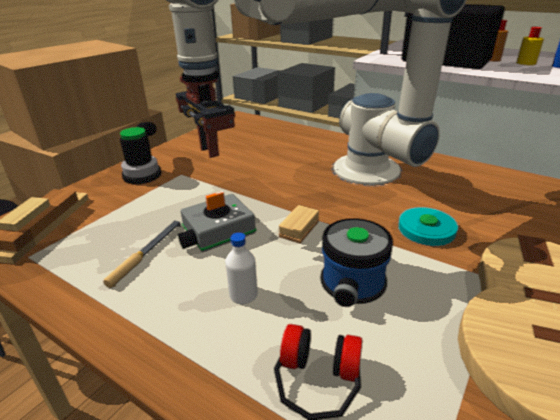

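The lid stays level after release, the bystanders are unmoved, and the gripper hangs above the knob at (215,200). I'll descend around the bar.

Emit:
move_arm(
  commands=[
    [[-1, -1, 40], 0, 40],
    [[-1, -1, 80], 0, 40],
    [[-1, -1, 110], 0, 40],
    [[-1, -1, 128], 0, 40],
    [[-1, -1, 138], 0, 40],
    [[-1, -1, 139], 0, 40],
    [[-1, -1, 139], 0, 40],
  ],
)

```text
t: 7.3
eef_pos: [0.5245, -0.1814, 0.099]
tcp_rot: [0.001, 0.213, 0.977, -0.0]
contact_force: [0.9, -0.3, 0.6]
width: 0.0399
grasp_force: 0.0
```

Emit:
move_arm(
  commands=[
    [[0, 0, 0], 0, 22],
    [[0, 0, 0], 0, 14],
    [[0, 0, 0], 0, 8],
    [[0, 0, 0], 0, 8],
    [[0, 0, 0], 0, 8],
    [[0, 0, 0], 0, 8],
  ],
  squeeze=40,
)

```text
t: 8.05
eef_pos: [0.5244, -0.1804, 0.098]
tcp_rot: [0.001, 0.213, 0.977, 0.001]
contact_force: [2.6, 4.9, 1.2]
width: 0.0138
grasp_force: 40.0
```

Run:
```python
from h import *
print(env.state()); shot('scene','s4')
cv2.imwrite('pics/s4c.png',cv2.resize(cv2.imread('pics/s4.png')[150:260,160:270],(550,550),interpolation=cv2.INTER_CUBIC))
```

```text
{'t': 8.05, 'joint_positions': array([-0.39371992, -0.01287064,  1.58812719,  0.00176588,  1.56554696,
       -1.53558908]), 'qvel': array([-0.00043703, -0.00171567,  0.00133537, -0.0017147 , -0.00071726,
       -0.00137691]), 'effort': array([ -3.01347703, -38.65093589, -39.07255411,  -1.79730009,
         0.1804839 ,   0.06534817]), 'eef_pos': array([ 0.52444609, -0.18040777,  0.0980357 ]), 'tcp_rot': array([5.45672126e-04, 2.12827421e-01, 9.77089327e-01, 7.98431383e-04]), 'contact_force': array([2.60357383, 4.87337821, 1.16074558]), 'moment': array([ 0.86174728, -0.58122589,  0.09031718]), 'grasp_force': 39.99770700931549, 'width': 0.013805548740301234}
```

View pics/s4c.png

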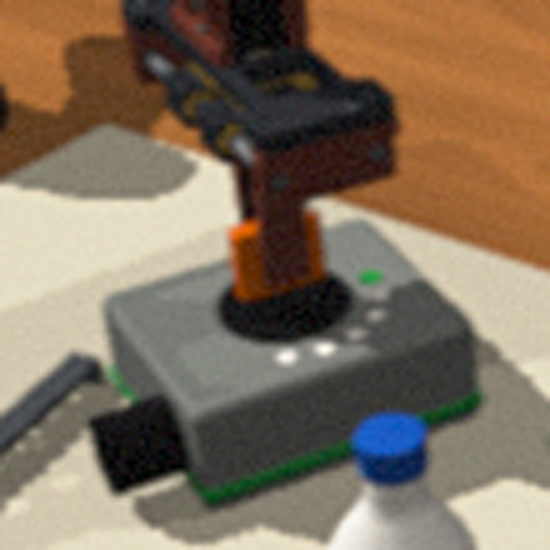

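The bar at (278,260) sits between the pads. I'll raise the squeeze, take out the small side load, and turn click by click.

Emit:
move_arm(
  commands=[
    [[0, 1, 0], 0, 8],
    [[0, 1, 0], 0.1, 8],
    [[0, 1, 0], 0.2, 8],
    [[0, 1, 0], 0.3, 8],
    [[0, 1, 0], 0.393, 8],
    [[0, 1, 0], 0.393, 8],
    [[0, 1, 0], 0.393, 8],
  ],
  squeeze=55,
)

```text
t: 8.98
eef_pos: [0.5243, -0.1806, 0.098]
tcp_rot: [0.0, 0.399, 0.917, -0.0]
contact_force: [-0.2, 0.7, 2.7]
width: 0.0135
grasp_force: 55.0
```

```bash
cat > st.py <<'E'
from h import *
s=env.state();q=s['tcp_rot'];print(s['t'],s['eef_pos'].round(4),'turn',2.712-2*np.arctan2(q[2],q[1]),'F',s['contact_force'].round(1),'M',s['moment'].round(3),s['width'],s['grasp_force'],s['joint_positions'][5])
E
python3 st.py
```

```text
8.975 [ 0.5243 -0.1806  0.098 ] turn 0.3915755898555382 F [-0.2  0.7  2.7] M [ 0.296 -0.08   0.051] 0.013530641348960936 54.99993681907654 -1.1424818667700474
```

Emit:
move_arm(
  commands=[
    [[0, 0, 0], 0.1, 8],
    [[0, 0, 0], 0.2, 8],
    [[0, 0, 0], 0.3, 8],
    [[0, 0, 0], 0.393, 8],
    [[0, 0, 0], 0.393, 8],
    [[0, 0, 0], 0.393, 8],
  ],
)

```text
t: 9.72
eef_pos: [0.5241, -0.1808, 0.098]
tcp_rot: [0.0, 0.57, 0.821, -0.0]
contact_force: [-2.1, -0.4, 4.9]
width: 0.0137
grasp_force: 55.0
```

```bash
python3 st.py
```

```text
9.725 [ 0.5241 -0.1808  0.098 ] turn 0.7839980469279386 F [-2.1 -0.4  4.9] M [0.074 0.259 0.133] 0.013674856396435498 55.001842975616455 -0.7502106865276608
```

Emit:
move_arm(
  commands=[
    [[0, 0, 0], 0.1, 8],
    [[0, 0, 0], 0.2, 8],
    [[0, 0, 0], 0.3, 8],
    [[0, 0, 0], 0.393, 8],
    [[0, 0, 0], 0.393, 8],
    [[0, 0, 0], 0.393, 8],
  ],
)

```text
t: 10.48
eef_pos: [0.5238, -0.1808, 0.098]
tcp_rot: [-0.0, 0.72, 0.694, -0.001]
contact_force: [-3.3, 0.9, 5.2]
width: 0.0135
grasp_force: 55.0
```

```bash
python3 st.py
python3 - <<'E'
from h import *
shot('scene','s5');shot('top','t5')
a=cv2.imread('pics/s5.png')[170:260,170:260];b=cv2.imread('pics/t5.png')[130:230,305:405]
cv2.imwrite('pics/c5.png',np.hstack([cv2.resize(i,(400,400),interpolation=cv2.INTER_CUBIC) for i in(a,b)]))
E
```

```text
10.475 [ 0.5238 -0.1808  0.098 ] turn 1.1771550443321828 F [-3.3  0.9  5.2] M [0.073 0.511 0.14 ] 0.013515304761746574 55.00252425670624 -0.3571166437805585
```

View pics/c5.png

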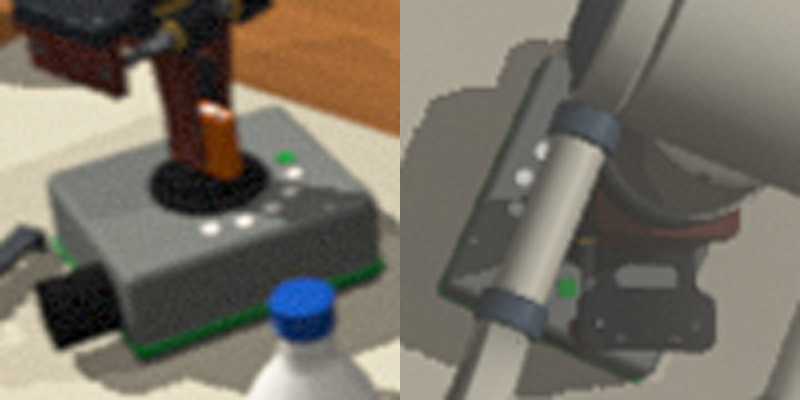

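The crop shows the gripped bar with its pointer end facing dot 3. I'll check its angle by projecting the model end face onto the picture.

Run:
```python
from h import *
z=np.load('pics/s5.npz');K,V=z['K'],z['view'];i=cv2.imread('pics/s5.png')[185:225,200:240];i=cv2.resize(i,(600,600),interpolation=cv2.INTER_CUBIC)
out=[]
for t in(.9,1.178,1.45):
  a=2.712-t;d=np.array([np.cos(a),np.sin(a)]);n=np.array([-d[1],d[0]]);im=i.copy();L=[]
  for s,h in((1,.11),(-1,.11),(-1,.074),(1,.074)):
    p=V@np.r_[np.array([.524,-.18])+.023*d+.007*s*n,h,1]
    L.append([(K[0,0]*p[0]/-p[2]+K[0,2]-200+.5)*15,(-K[1,1]*p[1]/-p[2]+K[1,2]-185+.5)*15])
  cv2.polylines(im,[np.int32(L)],True,(255,255,0),1);out.append(cv2.resize(im,(266,266)))
cv2.imwrite('pics/c6.png',np.hstack(out))
```

```text
(no output)
```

View pics/c6.png

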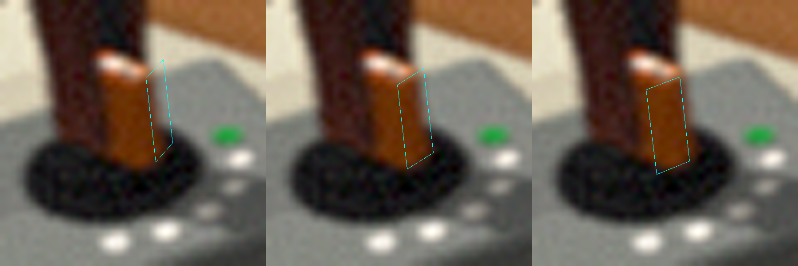

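Run:
```python
from h import *
z=np.load('pics/s5.npz');K,V=z['K'],z['view']
def pr(P):
  p=np.c_[P,np.ones(len(P))]@V.T;return np.c_[-K[0,0]*p[:,0]/p[:,2]+K[0,2],K[1,1]*p[:,1]/p[:,2]+K[1,2]]
a=2.712-np.arange(6)*np.pi/8
D=pr(np.c_[.524+.048*np.cos(a),-.18+.048*np.sin(a),np.full(6,.061)]);print('dots pred',D.round(1).tolist())
c=np.array([(286,158),(294,173),(290,190),(274,208),(245,220),(210,229)]);O=170+c/400*90-.5;print('obs',O.round(1).tolist(),'off',(O-D).mean(0))
off=(O-D).mean(0)
def bar(t):
  a=2.712-t;d=np.array([np.cos(a),np.sin(a)]);n=np.array([-d[1],d[0]])
  Q=lambda u,v,h:np.r_[np.array([.524,-.18])+u*d+v*n,h]
  return np.array([Q(u,v,h) for h in(.11,.074) for u,v in((.023,.007),(.023,-.007),(-.023,-.007),(-.023,.007))])
pics=[]
for f,t in(('s0',0),('s5',1.0),('s5',1.178),('s5',1.35)):
  im=cv2.resize(cv2.imread(f'pics/{f}.png')[183:223,195:235],(400,400),interpolation=cv2.INTER_CUBIC)
  L=(pr(bar(t))+off-[195,183]+.5)*10
  e=L[:4]
  for A in(L[:4],L[[0,1,5,4]],L[[0,3,7,4]]):cv2.polylines(im,[np.int32(A)],True,(255,255,0),1)
  pics.append(im[:300])
cv2.imwrite('pics/c7.png',np.vstack([np.hstack(pics[:2]),np.hstack(pics[2:])]))
# orange rows in s5
i=z['p'];hsv=cv2.cvtColor(i,cv2.COLOR_RGB2HSV)
for v in range(190,212,2):
  print(v,[ (u,tuple(int(x) for x in i[v,u])) for u in range(212,228) if hsv[v,u,1]>120 and 3<=hsv[v,u,0]<=18][::1][:1],[u for u in range(208,230) if hsv[v,u,1]>150 and 3<=hsv[v,u,0]<=18 and hsv[v,u,2]>80])
```

```text
dots pred [[233.7, 204.8], [235.7, 208.4], [234.7, 212.4], [230.8, 216.2], [224.6, 219.2], [216.9, 220.9]]
obs [[233.8, 205.0], [235.6, 208.4], [234.8, 212.2], [231.2, 216.3], [224.6, 219.0], [216.8, 221.0]] off [0.06371841 0.02373117]
190 [(212, (46, 20, 14))] []
192 [(212, (47, 27, 17))] [215, 216]
194 [(212, (53, 26, 16))] []
196 [(212, (52, 14, 8))] [215, 216, 217, 221]
198 [(212, (59, 32, 25))] [216, 217, 218, 219, 220, 221, 222]
200 [(214, (55, 31, 21))] [216, 217, 218, 219, 220, 221, 222]
202 [(212, (67, 35, 27))] [216, 217, 218, 219, 220, 221, 222]
204 [(212, (64, 33, 29))] [217, 218, 219, 220, 221, 222, 223]
206 [(212, (52, 21, 16))] [217, 218, 219, 220, 221, 222, 223]
208 [(214, (34, 17, 9))] [217, 218, 219, 220, 221, 222]
210 [(219, (46, 26, 21))] []
```

View pics/c7.png

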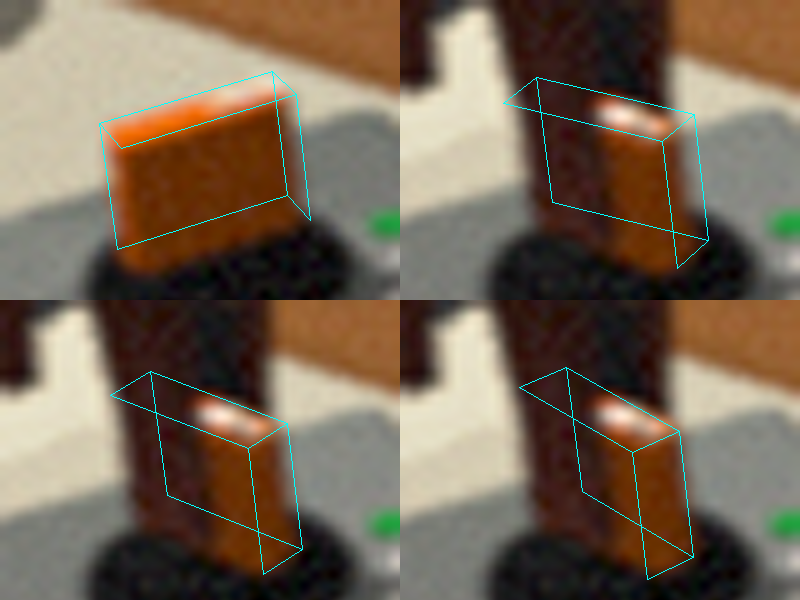

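With the same roughly 1 px bias as the rest picture, the overlay matches at 1.178 rad, the third stop. The grip holds steady, and the lid is seated. I'm handing it in.

```bash
python3 st.py; python3 -c "
from plant import env;print(env.finish_job())"
```

```text
10.575 [ 0.5238 -0.1808  0.098 ] turn 1.1771359399442691 F [-2.6 -0.   6. ] M [0.024 0.518 0.095] 0.013543610340501487 55.00250995159149 -0.3571780590302157
the job is handed in; nothing more can be done
None
```

The job is handed in at about 10.6 s: the pot lid is pressed home and level with no red showing in the scene view, and the knob is held at the third stop (tool turned 1.177 rad against 1.178). The bystanders had not moved in the view before the knob grip and were not all rechecked afterwards.

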